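# Load and prime the detergent dosing station

## Robot

A 7-joint arm with a two-finger parallel gripper is mounted at the origin on a cart in front of the work surface, level with it; the furniture and walls round the work are solid. World frame = base frame: x ahead of the robot, y to its left, z up, the work surface at z = 0. Lengths are in m, angles in rad, forces in N, time in s.
With the tool pointing down it reaches from about 0.4 to 0.875 m from the base axis. Payload 19.3 kg.
Tool frame: the origin (TCP) lies midway between the tips of the shut fingers; the grasp point (between the pads) lies 19 mm behind it (tcp_to_grasp is the z of the grasp point in the tool frame, in m); z points along the fingers, y is the line along which they close (so a half turn about z gives the same grasp; the last joint's range is limited). The gripper opens to 85 mm and grips with 20 to 120 N. Pads are 22 mm wide; open, the fingers measure 114 mm over their backs; the gripper's body (76 mm by 85 mm) begins 54 mm behind the grasp point. The pads swing forward as they close: fully open they stand 13 mm farther back than shut.
Start: joints at [-0.07, 0.521, -0.036, 1.599, 0.021, 1.021, -0.113], TCP at [0.625, -0, 0.231] pointing down, gripper open.
Joint ranges: [-2.91, 2.91], [-0.3, 2.13], [-1.5, 1.42], [0.17, 2.43], [-1.26, 4.41], [0.16, 1.93], [-2.52, 2.52]. Speed limits (rad/s): [1.89, 1.89, 2.39, 2.39, 3.01, 3.01, 3.01].

## Interface

Orientations are given as [roll, pitch, yaw] about the fixed x, y, z axes, in that order (R = Rz(yaw) Ry(pitch) Rx(roll)).
In Python, from workcell import * gives the robot as it stands.
- The arm moves only by the tool send_rows, never from a script. Its argument "increments" is a list of rows, each a list of 3 entries, a list of its own where there are three numbers: the shift along the tool's x, y, z in mm, then the turn, a rotation vector about the tool's x, y, z in degrees, then the gripper's target within -1 to 1 (fully open at 1, half-way at 0, shut at -1). In form: [[[x, y, z], [wx, wy, wz], grip], ...]. A call has 1 to 10 rows; each row is the pose to reach, as a shift and turn from the pose commanded when the call began, along the tool's axes at that moment; what a row does not reach only later rows make up. A row lasts 1/10 s, in which the tool goes at most 50 mm and 8.59 degrees, less where a joint would pass 70% of its speed; a pose out of reach is approached as far as the arm can. A call with a gripper value outside its range is refused whole. The fingers move at their own pace and stop on an object; "newtons" is the grip in N (left out, the last holds). Time passes only in rows, so rows that repeat a pose let the fingers close. It gives the time, the measured TCP pose, the force, the opening and the grip force at its end, in the units of the state.
- observe(): the state, without advancing time (a new reading comes with each control period).
- grab_frame(name): name is "scene" or "side" or "wrist"; returns the picture (420x560x3 uint8, blue, green, red); there is no depth.
- camera_params(name): a dict with "fovy" (degrees; the focal length in pixels is half the picture's height over the tangent of half this angle, whatever the lens; pixels are square), "cx", "cy" (the principal point, pixels), "extrinsics" (4x4, takes a point from world to camera coordinates). Camera axes: x right, y down, z forward; pixel columns grow to the right and rows downward; lengths in m; the calibration is good to about 2 mm. A picture is of the moment at which its call begins: read the wrist's pose just before it. camera_params takes no time and is no camera call; for the wrist camera it gives the pose at the moment of the call.
- job_done(): hands the job in; it is judged then, once.
The state is a dict: "clock": time; "qpos": joint angles; "qd": joint speeds; "joint_efforts": joint torques, N m; "position": TCP position; "tool_rot": TCP orientation; "force": force on the tool from outside, world axes, zero at the start; "moment": the same for the moment, N m; "grip_width": finger opening in m; "finger_force": force on a finger pad.
Only numpy, scipy, OpenCV 4.12 (cv2) and the standard library are available. Lean on these libraries where they do the work, as an engineer would, in place of code of your own. Each camera call takes 0.05 s, during which the arm holds its last target. There are 200 camera calls.

## Task

Get the detergent dosing station ready: stand the navy bottle in the well with the navy collar and the white bottle in the well with the white collar, each upright and right down on the floor of its well, and leave everything else on the worktop where it is. Only when both bottles are in and let go, turn the spring-return priming dial clockwise past its first two clicks to the third one (three dots: both pumps), and hold it there against its spring. Finish while still holding the dial at the third click; do not let go of it, for it runs back at once.

Things in the scene. Friction and masses are not known exactly. Their poses are not given: they have to be found in the camera images.
- station: the dosing station, a grey box 256 (front to back) x 270 mm, fixed, but standing elsewhere each time. Origin: centre of its underside; x to its back, y to its left, z up. In front a console 80 mm deep, top 60 mm above the worktop, with the dial; behind it a deck 46 mm high with the two wells; along the back a pump housing 96 mm high with hose barbs to 114 mm.
- navy_well (a point): centre of the floor of the well with the navy (dark blue) collar, the left one seen from the front; the floor is 18 mm above the worktop. Round, 68 mm inside diameter; its flared collar, a lead-in about 7 mm wide all round, ends 38 mm above the floor.
- white_well (a point): centre of the floor of the well with the white collar, the right one seen from the front, 136 mm from the navy one; the floor is 18 mm above the worktop. Round, 64 mm inside diameter, with the same flared collar ending 38 mm above the floor.
- navy_bottle: the navy plastic bottle with a red cap as a body, about 0.42 kg; its origin is the centre of its underside, z up along the bottle.
- navy_mid (a point): centre of the navy bottle, half-way up: 90 mm above its underside. 180 mm high; foot a rounded oblong 46 x 55 mm (59 mm over the corners); the round red cap, 32 mm in diameter, narrowing to 24 mm at the very top, reaches from 133 to 180 mm above the underside: grip it from above, about 155 mm above the underside.
- white_bottle: the white plastic bottle with a red cap as a body, about 0.3 kg; its origin is the centre of its underside, z up along the bottle.
- white_mid (a point): centre of the white bottle, half-way up: 82 mm above its underside. 164 mm high; foot a rounded oblong 42 x 49 mm (55 mm over the corners); the round red cap, 34 mm in diameter, narrowing to 26 mm at the very top, reaches from 134 to 164 mm above the underside: grip it from above, about 153 mm above the underside.
- dial_grip (a point): point on the dial's upright axis where to grip its bar, 93 mm above the worktop, 11 mm below the bar's top. It turns with the dial: its x axis points along the bar, as the red pointer line on top. Light grey bar 46 mm long, 14 mm thick, 34 mm high on a black disc 48 mm wide whose top is 70 mm above the worktop. At rest the pointer shows 0.6 rad left of straight back, at the third click 0.6 rad right of it.
- dial: the dial as a body, which the fingers must hold at the end; the dial lies 123 mm in front of the line of the wells, midway between them. Origin on the dial's axis 63 mm above the worktop (30 mm below the grip point); axes as those of the grip point.
- dial_turn (a joint): angle of the dial in rad: 0 at rest, growing clockwise seen from above; clicks at about 0.4 (one dot), 0.8 (two dots), 1.2 (three dots), end stop at 1.25. A spring turns it back to 0 from everywhere when let go: about 0.07 N m at rest, 0.14 N m at the third click; the clicks add or take up to about 0.03 N m on the way.
- starch_can: bystander, to be left alone: red spray can of starch, 59 mm in diameter, 198 mm high; origin at the centre of its underside, on the worktop.
- dropper_bottle: bystander, to be left alone: small brown dropper bottle with a black bulb, 33 mm in diameter, 102 mm high; origin at the centre of its underside, on the worktop.
- soap_carton: bystander, to be left alone: red soap carton, 47 x 64 x 44 mm; origin at the centre of its underside, on the worktop.
- scoop: bystander, to be left alone: light blue dosing scoop, 60 x 120 x 51 mm; origin at the centre of its underside, on the worktop.
- red_spool: bystander, to be left alone: spool of crimson thread on end, 28 mm in diameter, 43 mm high; origin at the centre of its underside, on the worktop.
- blue_spool: bystander, to be left alone: spool of blue thread on end, 28 mm in diameter, 43 mm high; origin at the centre of its underside, on the worktop.
Not all that is in view belongs to the job. What is shaped like the white_bottle but yellow is not meant. Leave any yellow look-alike of the navy_bottle alone.

How it is judged:
On the way, in this order (a step that is already met when the one before it is completed fails the run):
1. both bottles stand in their own wells, let go, with the dial still at rest (horizontal distance between navy_mid and navy_well below 0.008 m and height (world z) of navy_mid between 0.102 and 0.112 m and angle between each of navy_mid, white_mid's own z axis and vertical below 0.1 rad and horizontal distance between white_mid and white_well below 0.008 m and height (world z) of white_mid between 0.094 and 0.104 m and contact force between each of navy_bottle, white_bottle and the arm below 0.2 N and contact force between each of navy_bottle, white_bottle and the fingers below 0.2 N and value of joint dial_turn below 0.15 rad), for 0.2 s.
2. the dial is held at its third click, both bottles in their wells (horizontal distance between navy_mid and navy_well below 0.008 m and height (world z) of navy_mid between 0.102 and 0.112 m and angle between each of navy_mid, white_mid's own z axis and vertical below 0.1 rad and horizontal distance between white_mid and white_well below 0.008 m and height (world z) of white_mid between 0.094 and 0.104 m and value of joint dial_turn above 1.08 rad and contact force between dial and the fingers above 1 N), for 0.5 s.
At the end, for the whole second after the job is handed in: Navy bottle in the navy-collared well, white bottle in the white-collared one: within 8 mm of its centre, on its floor within 4 mm, upright within 0.1 rad, untouched by the robot. The fingers hold the dial's bar (over 1 N) at the third click, beyond 1.08 rad, at rest (all of step 2 and contact force between each of navy_bottle, white_bottle and the arm below 0.2 N and contact force between each of navy_bottle, white_bottle and the fingers below 0.2 N and velocity of joint dial_turn between -0.1 and 0.1 rad/s); the arm keeps its last pose, push and grip.
It fails at once if the dial is turned to a click while a bottle is missing from its well (value of joint dial_turn above 0.35 rad and not (horizontal distance between navy_mid and navy_well below 0.008 m and height (world z) of navy_mid between 0.102 and 0.112 m and angle between each of navy_mid, white_mid's own z axis and vertical below 0.1 rad and horizontal distance between white_mid and white_well below 0.008 m and height (world z) of white_mid between 0.094 and 0.104 m)).
It fails at once if a bottle is knocked over (angle between any of navy_mid, white_mid's own z axis and vertical above 0.8 rad).
It fails at once if another thing on the worktop is moved by more than 3 cm (distance of any of starch_can, dropper_bottle, soap_carton, scoop, red_spool, blue_spool from where it was at the start of the episode above 0.03 m).
It also fails if it takes over 72 s, if anything falls off the work surface, if the arm or the gripper's body presses on something with over 40 N, if the wrist force passes 120 N, or if a joint passes its speed limit or range.

## Working session

There is one attempt and no reset: what is moved stays moved. The work goes in short steps, Python scripts to look and compute and a tool call to move; the robot and the scene stay as the last step left them, time stands still between calls to the robot, and variables do not carry over. Pictures are saved under pics/ and viewed, at most 10 in all, crops included, and the job is handed in when it is done.

Besides the shell and the picture viewer there is one more tool, called after "Call:" by a JSON object that holds its "api" and its "payload". send_rows: Moves the arm, as the interface text tells. Its arguments: {"type":"object","properties":{"increments":{"type":"array"},"newtons":{"type":"number"}},"required":["increments"]}

```bash
mkdir -p pics; ls
cat > h.py <<'E'
from workcell import *
import numpy as np, cv2
from scipy.spatial.transform import Rotation as R
def K(p):
    f=210/np.tan(np.radians(p["fovy"]/2)); return f,p["cx"],p["cy"]
def ray(p,uv):
    f,cx,cy=K(p); E=np.array(p["extrinsics"]); d=E[:3,:3].T@np.array([(uv[0]-cx)/f,(uv[1]-cy)/f,1]); return -E[:3,:3].T@E[:3,3],d
def onz(p,uv,z):
    c,d=ray(p,uv); return c+d*(z-c[2])/d[2]
def proj(p,X):
    f,cx,cy=K(p); E=np.array(p["extrinsics"]); q=E[:3,:3]@np.array(X)+E[:3,3]; return np.array([f*q[0]/q[2]+cx,f*q[1]/q[2]+cy])
def two(p1,a,p2,b):
    c1,d1=ray(p1,a);c2,d2=ray(p2,b)
    s=np.linalg.lstsq(np.c_[d1,-d2],c2-c1,rcond=None)[0]
    A,B=c1+s[0]*d1,c2+s[1]*d2; return (A+B)/2,np.linalg.norm(A-B)
def blobs(im,lo,hi,amin=60):
    h=cv2.cvtColor(im,cv2.COLOR_BGR2HSV); m=cv2.inRange(h,np.array(lo),np.array(hi))
    if lo[0]==0 and hi[0]<15: m|=cv2.inRange(h,np.array([172,lo[1],lo[2]]),np.array([180,hi[1],hi[2]]))
    n,l,s,c=cv2.connectedComponentsWithStats(m); return [(s[i].tolist(),c[i].round(1).tolist()) for i in range(1,n) if s[i][4]>amin]
E
python3 - <<'E'
from h import *
for n in ("scene","side","wrist"):
    p=camera_params(n); im=grab_frame(n); cv2.imwrite(f"pics/{n}0.png",im)
    E=np.array(p["extrinsics"]); print(n,p["fovy"],p["cx"],p["cy"],(-E[:3,:3].T@E[:3,3]).round(3),E[2,:3].round(2))
print(observe())
E
```

```text
pics
scene 55.991279086209836 289.2669253239056 212.43438999394402 [-0.124  0.481  1.044] [ 0.53 -0.37 -0.76]
side 42.29928453862634 281.93105805032303 215.51374173432126 [-0.443 -1.323  0.911] [ 0.52  0.74 -0.44]
wrist 61.13446067725868 282.8800812534075 208.96523605940047 [0.626 0.073 0.374] [-0.   -0.29 -0.96]
{'clock': 0.15, 'qpos': array([-0.07018036,  0.52185839, -0.03633028,  1.59985641,  0.02117122,
        1.02113162, -0.11280639]), 'qd': array([ 9.54423214e-04, -5.11056590e-04,  6.50576192e-04, -2.44865260e-03,
        2.57463885e-05,  3.82691811e-04,  6.27014250e-05]), 'joint_efforts': array([ 3.74798628e-04, -9.27379274e+01,  1.98041528e+00, -3.70050824e+01,
        1.79803034e-02,  6.47297318e-03, -3.96947576e-05]), 'position': array([ 6.24744583e-01, -3.26958411e-05,  2.30876968e-01]), 'tool_rot': array([-3.14072297e+00,  3.34662008e-05,  1.57074505e+00]), 'force': array([0.06394131, 0.34925841, 0.05765081]), 'moment': array([-0.00856565,  0.02616906, -0.03892969]), 'finger_force': 0.0, 'grip_width': 0.08561910416025595}
```

View pics/scene0.png

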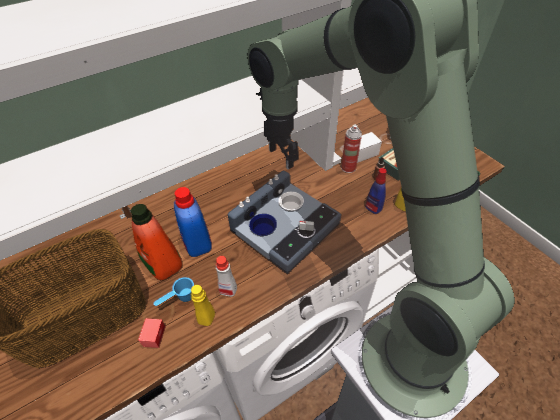

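View pics/side0.png

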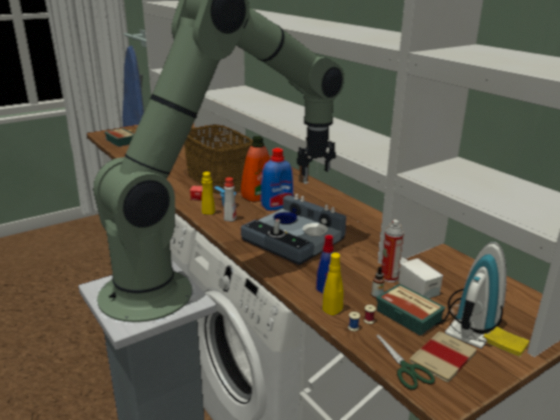

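View pics/wrist0.png

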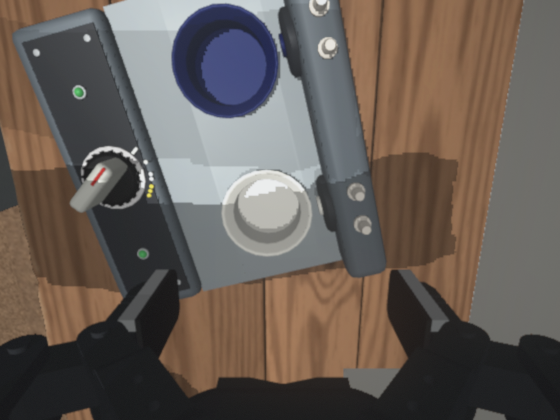

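The wrist view shows the station: navy collar around (226,60), white collar (267,212), dial axis around (113,178). The white bottle is at scene (225,278) / side (229,200), and the navy bottle is at scene (376,190) / side (327,265).

```bash
cat > m.py <<'E'
from h import *
w,s,d=[cv2.imread(f"pics/{n}0.png") for n in ("wrist","scene","side")]
pw,ps,pd=[camera_params(n) for n in ("wrist","scene","side")]
def red(im,x0,y0,x1,y1,nm):
    for b in blobs(im,(0,130,70),(8,255,255),15):
        if x0<b[1][0]<x1 and y0<b[1][1]<y1: print(nm,b)
red(s,205,240,245,300,"white scene"); red(d,215,170,240,225,"white side")
red(s,360,150,395,215,"navy scene"); red(d,310,225,340,295,"navy side")
for z in(.056,):
  print("wells approx",onz(pw,(226,60),z).round(4),onz(pw,(267,212),z).round(4),"dial top",onz(pw,(103,175),.104).round(4),"disc",onz(pw,(113,178),.070).round(4))
h=cv2.cvtColor(w,cv2.COLOR_BGR2HSV)
m=cv2.inRange(h,np.array([112,120,20]),np.array([130,255,255]))
for c in cv2.findContours(m,cv2.RETR_EXTERNAL,cv2.CHAIN_APPROX_NONE)[0]:
    if cv2.contourArea(c)>2000: e=cv2.fitEllipse(cv2.convexHull(c)); print("navy",e,onz(pw,e[0],.056).round(4))
print("white bgr samples",w[212,225],w[212,305],w[250,267],w[176,267],w[212,215], h[212,227],h[212,212])
print("line",blobs(w,(0,120,60),(8,255,255),10))
cv2.imwrite("pics/c1.png",np.hstack([cv2.resize(s[235:310,195:245],(400,600),interpolation=2),cv2.resize(s[150:225,355:405],(400,600),interpolation=2)]))
cv2.imwrite("pics/c2.png",cv2.resize(w[140:290,70:330],(780,450),interpolation=2))
E
python3 m.py
```

```text
white scene ([216, 255, 13, 16, 151], [221.5, 262.4])
white scene ([218, 289, 15, 6, 50], [225.5, 291.3])
white side ([224, 177, 10, 10, 80], [228.5, 181.6])
navy scene ([375, 168, 12, 16, 144], [381.0, 175.6])
navy scene ([366, 202, 12, 10, 61], [371.5, 206.3])
navy side ([323, 235, 11, 18, 152], [328.1, 243.8])
wells approx [0.5784 0.1068 0.056 ] [ 0.6106 -0.025   0.056 ] dial top [0.4871 0.0196 0.104 ] disc [0.4779 0.0102 0.07  ]
white bgr samples [152 158 158] [146 152 153] [150 156 157] [201 209 209] [125 123 117] [ 30   8 153] [100  18 125]
line [([91, 168, 14, 17, 51], [97.9, 176.0])]
```

View pics/c1.png

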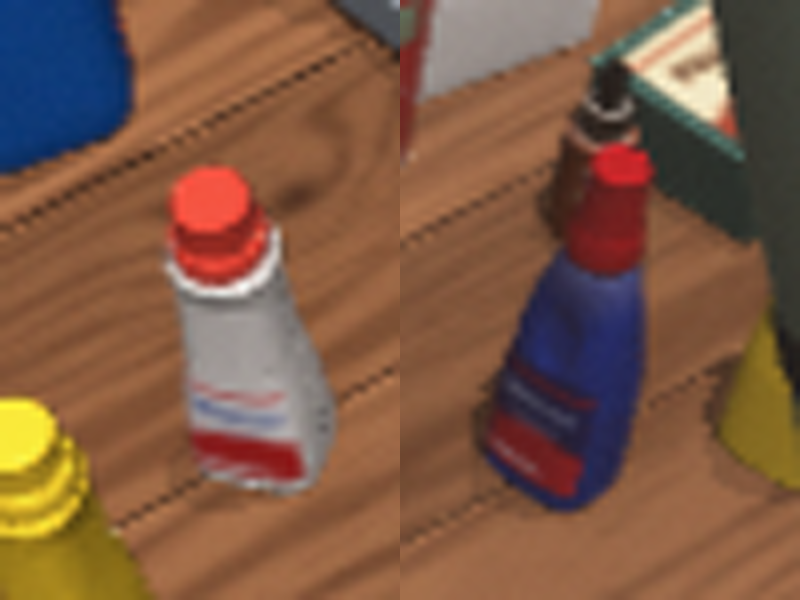

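View pics/c2.png

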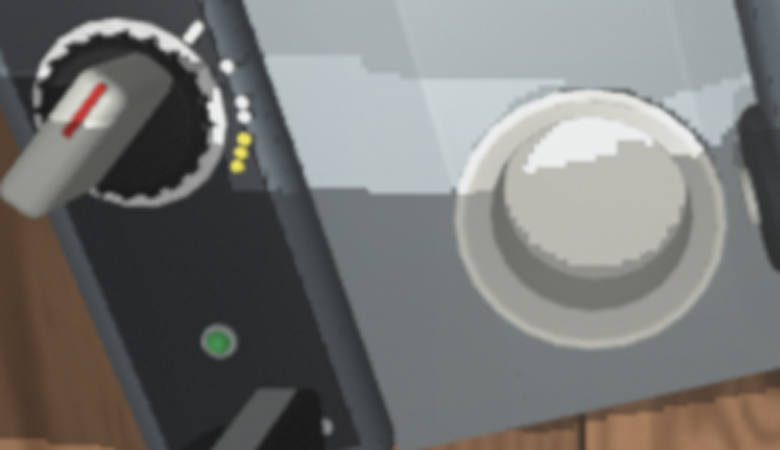

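White rim is centred at about (267,212.5), and the wells come out 136 mm apart as given. The crops show the navy bottle with the dropper behind it and the white bottle standing free. Next I triangulate the caps.

Run:
```python
from h import *
s,d=[cv2.imread(f"pics/{n}0.png") for n in ("scene","side")]
ps,pd=[camera_params(n) for n in ("scene","side")]
print("white",two(ps,(221.5,262.4),pd,(228.5,181.6)),"plane scene",onz(ps,(221.5,259.75),.164).round(3))
print("navy",two(ps,(381,175.6),pd,(328.1,243.8)),"plane scene", onz(ps,(355+223/8,150+165/8),.18).round(3))
for b in blobs(s,(22,150,80),(34,255,255)): print("Ys",b, onz(ps,b[1],.08).round(3))
for b in blobs(d,(22,150,80),(34,255,255)): print("Yd",b, onz(pd,b[1],.08).round(3))
print("dropper", onz(pd,(378,297),0).round(3))
```

```text
white (array([0.45870921, 0.30159812, 0.15159751]), np.float64(0.0010580527593430247)) plane scene [0.457 0.3   0.164]
navy (array([ 0.46000406, -0.27500102,  0.15587541]), np.float64(0.0005798330871274049)) plane scene [ 0.458 -0.275  0.18 ]
Ys ([395, 190, 11, 21, 118], [400.2, 201.5]) [ 0.385 -0.309  0.08 ]
Ys ([191, 285, 24, 41, 593], [201.7, 305.6]) [0.413 0.395 0.08 ]
Yd ([201, 171, 14, 44, 478], [207.2, 193.8]) [0.416 0.393 0.08 ]
Yd ([322, 252, 22, 64, 958], [333.4, 287.4]) [ 0.404 -0.372  0.08 ]
Yd ([484, 326, 45, 30, 743], [506.6, 340.8]) [ 0.602 -0.782  0.08 ]
dropper [ 0.562 -0.394  0.   ]
```

Call:
{"api": "send_rows", "payload": {"increments": [[[300, -167, 0], [0, 0, 0], 1], [[300, -167, 0], [0, 0, 0], 1], [[300, -167, 0], [0, 0, 0], 1], [[300, -167, 0], [0, 0, 0], 1], [[300, -167, 0], [0, 0, 0], 1], [[300, -167, 0], [0, 0, 0], 1], [[300, -167, 0], [0, 0, 0], 1], [[300, -167, 0], [0, 0, 0], 1], [[300, -167, 0], [0, 0, 0], 1], [[300, -167, 0], [0, 0, 0], 1]]}}

```text
clock: 1.15
position: [0.4585, 0.299, 0.2312]
tool_rot: [3.142, 0.001, 1.57]
force: [0.3, 0.0, 0.0]
grip_width: 0.0853
finger_force: 0.0
```

```bash
cat > cap.py <<'E'
from h import *
import sys
z,n=float(sys.argv[1]),sys.argv[2]
o=observe(); p=camera_params("wrist"); im=grab_frame("wrist"); cv2.imwrite(f"pics/{n}.png",im)
print(o["clock"],o["position"].round(4),o["tool_rot"].round(4),o["qpos"].round(2))
for b in blobs(im,(0,130,70),(8,255,255),60): print(b, onz(p,b[1],z).round(4), "w",round(b[0][2]*np.linalg.norm(onz(p,b[1],z)-ray(p,b[1])[0])/K(p)[0],4))
E
python3 cap.py .164 w1
```

```text
1.15 [0.4585 0.299  0.2312] [3.1415e+00 6.0000e-04 1.5695e+00] [-0.6   0.4  -0.12  1.8   0.06  0.94 -0.74]
([430, 0, 130, 99, 11920], [494.8, 47.0]) [0.5744 0.4005 0.164 ] w 0.0881
([261, 186, 49, 54, 2040], [285.5, 212.2]) [0.461 0.307 0.164] w 0.0303
```

Call:
{"api": "send_rows", "payload": {"increments": [[[3, 2, 40], [0, 0, 0], 1], [[3, 2, 75], [0, 0, 0], 1], [[3, 2, 97], [0, 0, 0], 1], [[3, 2, 97], [0, 0, 0], 1], [[3, 2, 97], [0, 0, 0], -1], [[3, 2, 97], [0, 0, 0], -1], [[3, 2, 97], [0, 0, 0], -1], [[3, 2, 97], [0, 0, 0], -1], [[3, 2, 97], [0, 0, 0], -1], [[3, 2, 97], [0, 0, 0], -1]], "newtons": 50}}

```text
clock: 2.2
position: [0.4606, 0.3034, 0.1356]
tool_rot: [3.14, -0.001, 1.571]
force: [-0.4, -0.9, 11.6]
grip_width: 0.0312
finger_force: 48.7
```

Call:
{"api": "send_rows", "payload": {"increments": [[[0, 0, -20], [0, 0, 0], -1], [[0, 0, -50], [0, 0, 0], -1], [[0, 0, -95], [0, 0, 0], -1], [[0, 0, -95], [0, 0, 0], -1], [[0, 0, -95], [0, 0, 0], -1]]}}

```text
clock: 2.7
position: [0.4602, 0.3031, 0.2302]
tool_rot: [3.14, -0.001, 1.571]
force: [-1.4, -0.2, -3.1]
grip_width: 0.0309
finger_force: 50.7
```

Run:
```python
from h import *
a=grab_frame("side");b=grab_frame("scene")
cv2.imwrite("pics/lift.png",np.hstack([cv2.resize(a[80:240,160:293],(400,480)),cv2.resize(b[180:340,160:293],(400,480))]))
```

```text
(no output)
```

View pics/lift.png

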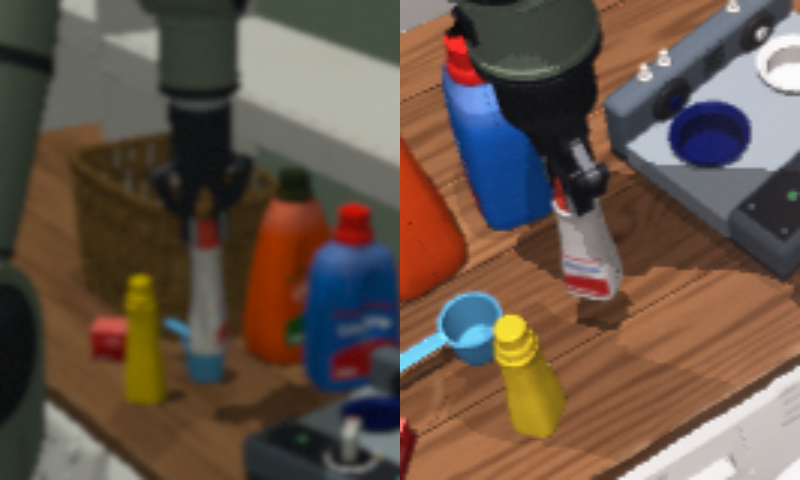

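Both views show the bottle hanging upright in the gripper, clear of everything.

Call:
{"api": "send_rows", "payload": {"increments": [[[-40, 18, -5], [0, 0, 0], -1], [[-85, 39, -10], [0, 0, 0], -1], [[-130, 59, -10], [0, 0, 0], -1], [[-175, 80, -10], [0, 0, 0], -1], [[-220, 100, -10], [0, 0, 0], -1], [[-265, 121, -10], [0, 0, 0], -1], [[-300, 137, -10], [0, 0, 0], -1], [[-328, 150, -10], [0, 0, 0], -1], [[-328, 150, -10], [0, 0, 0], -1], [[-328, 150, -10], [0, 0, 0], -1]]}}

```text
clock: 3.8
position: [0.6095, -0.0256, 0.2378]
tool_rot: [-3.139, -0.0, 1.57]
force: [-0.2, -0.4, -1.3]
grip_width: 0.0313
finger_force: 50.7
```

Run:
```python
from h import *
o=observe(); print(o["position"].round(4),o["clock"])
for n in ("scene","side"):
    p=camera_params(n); print(n,"exp foot px",proj(p,[*o["position"][:2],o["position"][2]-.134]).round(), "well px",proj(p,[.6106,-.025,.056]).round())
    im=grab_frame(n); c=proj(p,[.6106,-.025,.08]).astype(int); 
    cv2.imwrite(f"pics/pre_{n}.png",im); 
    globals()[n]=cv2.resize(im[c[1]-60:c[1]+60,c[0]-50:c[0]+50],(400,480))
cv2.imwrite("pics/pre.png",np.hstack([scene,side]))
```

```text
[ 0.6095 -0.0256  0.2378] 3.8
scene exp foot px [290. 191.] well px [290. 200.]
side exp foot px [315. 216.] well px [315. 228.]
```

View pics/pre.png

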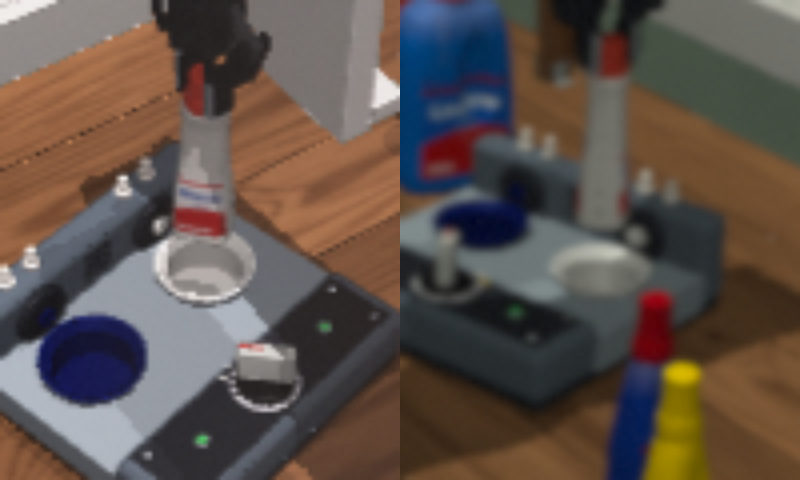

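Call:
{"api": "send_rows", "payload": {"increments": [[[0, 1, 25], [0, 0, 0], -1], [[0, 1, 45], [0, 0, 0], -1], [[0, 1, 58], [0, 0, 0], -1], [[0, 1, 68], [0, 0, 0], -1], [[0, 1, 76], [0, 0, 0], -1], [[0, 1, 82], [0, 0, 0], -1], [[0, 1, 84], [0, 0, 0], -1], [[0, 1, 84], [0, 0, 0], -1]]}}

```text
clock: 4.7
position: [0.6111, -0.025, 0.1554]
tool_rot: [3.141, -0.0, 1.571]
force: [0.5, 0.3, -2.5]
grip_width: 0.0309
finger_force: 50.7
```

Call:
{"api": "send_rows", "payload": {"increments": [[[0, 0, 2], [0, 0, 0], -1], [[0, 0, 3], [0, 0, 0], -1], [[0, 0, 3], [0, 0, 0], -1], [[0, 0, 3], [0, 0, 0], -1]]}}

```text
clock: 5.1
position: [0.6118, -0.0248, 0.1538]
tool_rot: [3.139, -0.0, 1.571]
force: [-2.0, 1.4, 13.5]
grip_width: 0.0311
finger_force: 52.2
```

On the floor. I release, rise, and then head for the navy bottle.

Call:
{"api": "send_rows", "payload": {"increments": [[[0, 0, 0], [0, 0, 0], 1], [[0, 0, 0], [0, 0, 0], 1], [[0, 0, 0], [0, 0, 0], 1], [[0, 0, 0], [0, 0, 0], 1], [[0, 0, -30], [0, 0, 0], 1], [[0, 0, -70], [0, 0, 0], 1], [[0, 0, -80], [0, 0, 0], 1]]}}

```text
clock: 5.8
position: [0.6124, -0.0251, 0.2361]
tool_rot: [3.137, -0.0, 1.571]
force: [0.9, -1.0, 0.5]
grip_width: 0.0852
finger_force: 0.0
```

Call:
{"api": "send_rows", "payload": {"increments": [[[-250, -152, 0], [0, 0, 0], 1], [[-250, -152, 0], [0, 0, 0], 1], [[-250, -152, 0], [0, 0, 0], 1], [[-250, -152, 0], [0, 0, 0], 1], [[-250, -152, 0], [0, 0, 0], 1], [[-250, -152, 0], [0, 0, 0], 1], [[-250, -152, 0], [0, 0, 0], 1], [[-250, -152, 0], [0, 0, 0], 1], [[-250, -152, 0], [0, 0, 0], 1]]}}

```text
clock: 6.7
position: [0.4595, -0.2741, 0.2321]
tool_rot: [3.142, -0.0, 1.572]
force: [-1.0, 0.6, 0.2]
grip_width: 0.0855
finger_force: 0.0
```

```bash
python3 cap.py .18 w2
python3 - <<'E'
from h import *
im=[grab_frame(n) for n in("scene","side")]; P=[camera_params(n) for n in("scene","side")]
for i,a in enumerate(im):
    c=proj(P[i],[.6106,-.025,.168]); print(c)
    for b in blobs(a,(0,130,70),(8,255,255),15):
        if abs(b[1][0]-c[0])<25 and abs(b[1][1]-c[1])<25: print(b)
    im[i]=cv2.resize(a[int(c[1])-40:int(c[1])+80,int(c[0])-50:int(c[0])+50],(400,480))
cv2.imwrite("pics/post.png",np.hstack(im))
E
```

```text
6.7 [ 0.4595 -0.2741  0.2321] [ 3.1415e+00 -5.0000e-04  1.5719e+00] [ 0.4   0.38  0.04  1.84 -0.02  0.93  0.45]
([257, 155, 46, 11, 120], [277.2, 158.5]) [ 0.4572 -0.2306  0.18  ] w 0.0255
([261, 191, 45, 62, 2248], [283.4, 221.4]) [ 0.4606 -0.267   0.18  ] w 0.026
([446, 205, 114, 83, 3121], [489.2, 241.1]) [ 0.5817 -0.2792  0.18  ] w 0.0777
([523, 255, 37, 42, 538], [538.3, 272.5]) [ 0.6148 -0.2995  0.18  ] w 0.0278
([532, 266, 28, 58, 503], [544.4, 288.9]) [ 0.6208 -0.3106  0.18  ] w 0.0217
([335, 339, 40, 58, 1249], [356.0, 364.6]) [ 0.5085 -0.3663  0.18  ] w 0.0292
[290.09501751 176.52929709]
([286, 170, 10, 13, 107], [290.3, 176.4])
[316.04070902 198.70952207]
```

View pics/post.png

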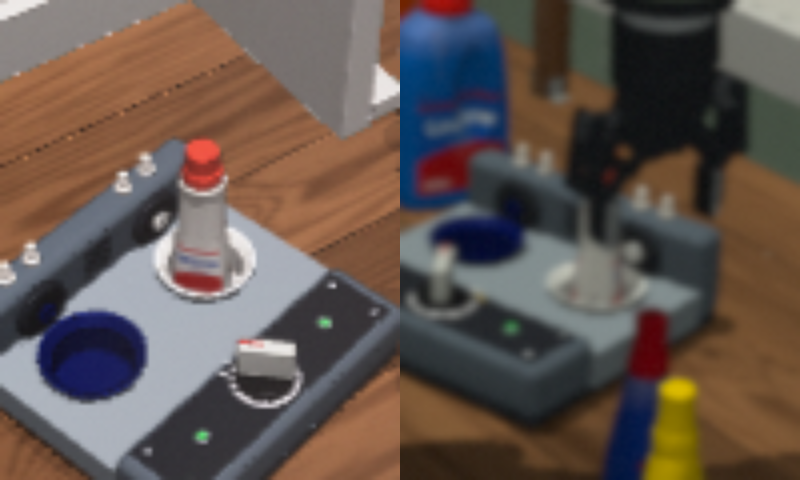

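White stands upright in the white well. The navy cap is where expected, so I descend and grip.

Call:
{"api": "send_rows", "payload": {"increments": [[[1, 1, 40], [0, 0, 0], 1], [[1, 1, 75], [0, 0, 0], 1], [[1, 1, 99], [0, 0, 0], 1], [[1, 1, 99], [0, 0, 0], 1], [[1, 1, 99], [0, 0, 0], -1], [[1, 1, 99], [0, 0, 0], -1], [[1, 1, 99], [0, 0, 0], -1], [[1, 1, 99], [0, 0, 0], -1], [[1, 1, 99], [0, 0, 0], -1], [[1, 1, 99], [0, 0, 0], -1]], "newtons": 50}}

```text
clock: 7.85
position: [0.4606, -0.2744, 0.1345]
tool_rot: [3.14, 0.001, 1.571]
force: [-2.3, 0.8, 11.7]
grip_width: 0.0281
finger_force: 48.8
```

Call:
{"api": "send_rows", "payload": {"increments": [[[0, 0, -20], [0, 0, 0], -1], [[0, 0, -55], [0, 0, 0], -1], [[0, 0, -95], [0, 0, 0], -1], [[0, 0, -130], [0, 0, 0], -1], [[0, 0, -130], [0, 0, 0], -1], [[0, 0, -130], [0, 0, 0], -1]]}}

```text
clock: 8.45
position: [0.4599, -0.274, 0.2636]
tool_rot: [3.141, 0.0, 1.571]
force: [-0.6, 0.1, -4.1]
grip_width: 0.0282
finger_force: 51.0
```

Call:
{"api": "send_rows", "payload": {"increments": [[[40, 0, 0], [0, 0, 0], -1], [[85, 0, 0], [0, 0, 0], -1], [[130, 0, 0], [0, 0, 0], -1], [[175, 0, 0], [0, 0, 0], -1], [[220, 0, 0], [0, 0, 0], -1], [[265, 0, 0], [0, 0, 0], -1], [[310, 15, 0], [0, 0, 0], -1], [[345, 40, 0], [0, 0, 0], -1], [[360, 70, 0], [0, 0, 0], -1], [[370, 85, 0], [0, 0, 0], -1]]}}

```text
clock: 9.45
position: [0.5459, 0.0978, 0.2614]
tool_rot: [-3.139, 0.0, 1.573]
force: [-0.7, -0.9, -4.5]
grip_width: 0.0282
finger_force: 50.9
```

Run:
```python
from h import *
# wrist camera pose at the start: same offset to the TCP, shifted from the printed start data
im=cv2.imread("pics/wrist0.png"); h=cv2.cvtColor(im,cv2.COLOR_BGR2HSV); print(h[60,226],h[60,178],h[110,226])
m=cv2.inRange(h,np.array([105,130,15]),np.array([135,255,255])); m[:,320:]=0
m=cv2.morphologyEx(m,cv2.MORPH_OPEN,np.ones((5,5)))
p=camera_params("wrist"); o=observe(); E=np.array(p["extrinsics"]); C=-E[:3,:3].T@E[:3,3]
p=dict(p); C=C-o["position"]+np.array([.62474,0,.23088]); E[:3,3]=-E[:3,:3]@C; p["extrinsics"]=E; print(C.round(4))
for c in cv2.findContours(m,cv2.RETR_EXTERNAL,cv2.CHAIN_APPROX_NONE)[0]:
    if cv2.contourArea(c)>1500: 
        e=cv2.fitEllipse(cv2.convexHull(c)); print(e,onz(p,e[0],.056).round(4))
print("white",onz(p,(267,212.5),.056).round(4))
ps=camera_params("scene"); a=cv2.imread("pics/pre_scene.png"); h=cv2.cvtColor(a,cv2.COLOR_BGR2HSV); m=cv2.inRange(h,np.array([105,150,15]),np.array([135,255,255]))
for c in cv2.findContours(m[200:260,230:285],cv2.RETR_EXTERNAL,cv2.CHAIN_APPROX_NONE)[0]:
    if cv2.contourArea(c)>150: e=cv2.fitEllipse(cv2.convexHull(c)); u=(e[0][0]+230,e[0][1]+200); print(u,e[1],onz(ps,u,.056).round(4))
```

```text
[115 114 128] [116 108  73] [116 111  85]
[0.6256 0.0727 0.3736]
white [ 0.6104 -0.0255  0.056 ]
(262.1906394958496, 224.0415554046631) (20.81383514404297, 25.546964645385742) [0.5764 0.1063 0.056 ]
```

Call:
{"api": "send_rows", "payload": {"increments": [[[8, 20, 0], [0, 0, 0], -1], [[9, 32, 0], [0, 0, 0], -1], [[9, 32, 20], [0, 0, 0], -1], [[9, 32, 45], [0, 0, 0], -1], [[9, 32, 60], [0, 0, 0], -1], [[9, 32, 60], [0, 0, 0], -1]]}}

```text
clock: 10.05
position: [0.5751, 0.1046, 0.1998]
tool_rot: [-3.136, 0.001, 1.571]
force: [0.0, 0.4, -2.8]
grip_width: 0.0279
finger_force: 50.9
```

Run:
```python
from h import *
im=[]
for n in ("scene","side"):
    p=camera_params(n); a=grab_frame(n); c=proj(p,[.578,.1065,.09]).astype(int)
    im.append(cv2.resize(a[c[1]-60:c[1]+60,c[0]-50:c[0]+50],(400,480)))
cv2.imwrite("pics/pren.png",np.hstack(im))
```

```text
(no output)
```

View pics/pren.png

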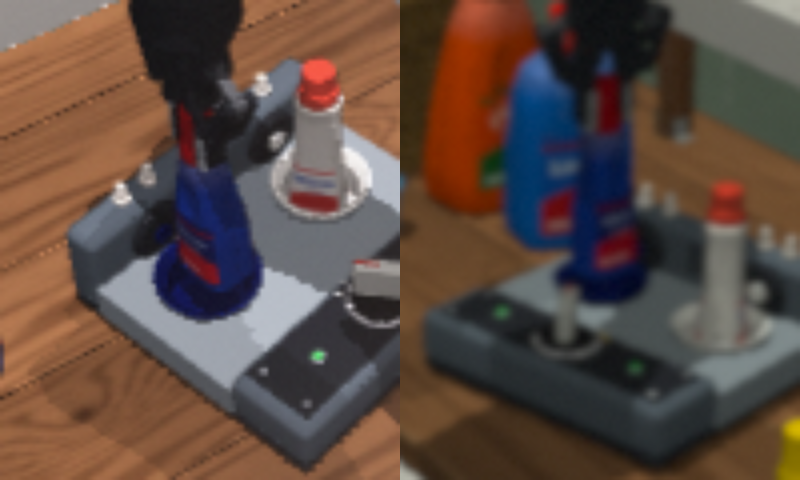

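Scene view: the navy bottle may be leaning slightly about the finger line (cap at (190,135), body right edge near (262,270) in the crop). I check this against the projected upright outline.

Run:
```python
from h import *
o=observe(); x,y,z=o["position"]; b=z-.1345; out=[]
print(o["position"],o["tool_rot"],b)
for n,sc in (("scene",6),("wrist",1.2)):
    p=camera_params(n); a=grab_frame(n); cv2.imwrite(f"pics/n_{n}.png",a)
    if n=="scene": c=proj(p,[x,y,b+.09]).astype(int); x0,y0=c[0]-33,c[1]-40; a=a[y0:y0+80,x0:x0+66]
    else: x0=y0=0; 
    im=cv2.resize(a,None,fx=sc,fy=sc,interpolation=2)
    q=lambda X:tuple(((proj(p,X)-[x0,y0]+.5)*sc).astype(int).tolist())
    for h,col in((0,(0,255,0)),(.133,(0,255,255)),(.05,(255,255,0))):
        cv2.circle(im,q([x,y,b+h]),3,col,-1)
    for h,r in ((.002,.0275),(.133,.016)):
        for t in np.linspace(0,6.28,24): cv2.circle(im,q([x+r*np.cos(t),y+r*np.sin(t),b+h]),1,(255,255,255),-1)
    cv2.circle(im,q([.578,.1065,.056]),3,(0,0,255),-1)
    out.append(im[:480,-400:] if n=="scene" else cv2.resize(a,(400,300)))
im=out[0]; w=out[1]
can=np.zeros((480,400+w.shape[1],3),np.uint8); can[:im.shape[0],:im.shape[1]]=im; can[:w.shape[0],400:]=w
cv2.imwrite("pics/tilt.png",can)
```

```text
[0.57662927 0.10493135 0.20269417] [-3.14000184e+00  2.46640181e-04  1.57078016e+00] 0.06819416605162526
```

View pics/tilt.png

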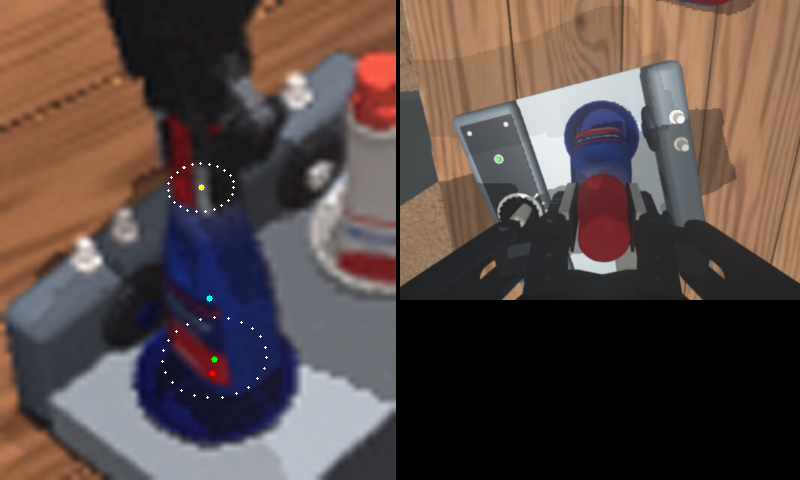

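The upright outline fits the bottle within a few mm and the bottle stands over the collar, so I lower it.

Call:
{"api": "send_rows", "payload": {"increments": [[[0, 1, 10], [0, 0, 0], -1], [[0, 1, 18], [0, 0, 0], -1], [[0, 1, 26], [0, 0, 0], -1], [[0, 1, 34], [0, 0, 0], -1], [[0, 1, 41], [0, 0, 0], -1], [[0, 1, 46], [0, 0, 0], -1], [[0, 1, 48], [0, 0, 0], -1], [[0, 1, 48], [0, 0, 0], -1]]}}

```text
clock: 11.05
position: [0.5779, 0.105, 0.155]
tool_rot: [-3.141, 0.0, 1.571]
force: [-0.5, 0.2, -2.8]
grip_width: 0.0282
finger_force: 50.8
```

Call:
{"api": "send_rows", "payload": {"increments": [[[0, 0, 2], [0, 0, 0], -1], [[0, 0, 3], [0, 0, 0], -1], [[0, 0, 4], [0, 0, 0], -1], [[0, 0, 4], [0, 0, 0], -1]]}}

```text
clock: 11.45
position: [0.579, 0.105, 0.153]
tool_rot: [3.139, -0.0, 1.57]
force: [-3.8, -1.6, 18.6]
grip_width: 0.028
finger_force: 53.7
```

Floor reached. I release and rise.

Call:
{"api": "send_rows", "payload": {"increments": [[[0, 0, 0], [0, 0, 0], 1], [[0, 0, 0], [0, 0, 0], 1], [[0, 0, 0], [0, 0, 0], 1], [[0, 0, 0], [0, 0, 0], 1], [[0, 0, -30], [0, 0, 0], 1], [[0, 0, -70], [0, 0, 0], 1], [[0, 0, -90], [0, 0, 0], 1], [[0, 0, -90], [0, 0, 0], 1]]}}

```text
clock: 12.25
position: [0.5792, 0.1053, 0.2442]
tool_rot: [3.137, -0.001, 1.571]
force: [-0.6, 0.1, 0.2]
grip_width: 0.0852
finger_force: 0.0
```

Run:
```python
from h import *
o=observe(); print(o["clock"],o["position"].round(4),o["qpos"].round(2))
im=[grab_frame(n) for n in("scene","side")]; P=[camera_params(n) for n in("scene","side")]
for nm,X,zt in (("navy",[.578,.1065],.175),("white",[.611,-.025],.168)):
    r=[]
    for a,p in zip(im,P):
        c=proj(p,[*X,zt]); r.append([b[1] for b in blobs(a,(0,130,70),(8,255,255),15) if np.hypot(*(np.array(b[1])-c))<12]); print(nm,c.round(1),r[-1])
    if r[0] and r[1]: print(two(P[0],r[0][0],P[1],r[1][0]))
p=camera_params("wrist"); im=grab_frame("wrist"); cv2.imwrite("pics/w3.png",im)
```

```text
12.25 [0.5792 0.1053 0.2442] [-0.18  0.45 -0.13  1.68  0.07  1.01 -0.34]
navy [259.8 198.7] [[262.0, 198.6]]
navy [285.6 186.2] [[286.6, 187.5]]
(array([0.577149  , 0.09957287, 0.17236294]), np.float64(0.00046289682282749377))
white [290.  176.5] [[290.3, 176.5]]
white [316.1 198.7] [[316.3, 198.3]]
(array([ 0.6105422 , -0.02548753,  0.16903825]), np.float64(0.0016682541239569182))
```

Call:
{"api": "send_rows", "payload": {"increments": [[[-94, -103, 0], [0, 0, 8.5], 1], [[-94, -103, 0], [0, 0, 17], 1], [[-94, -103, 0], [0, 0, 25.5], 1], [[-94, -103, 0], [0, 0, 34], 1], [[-94, -103, 0], [0, 0, 42], 1], [[-94, -103, 0], [0, 0, 42], 1], [[-94, -103, 0], [0, 0, 42], 1]]}}

```text
clock: 13.1
position: [0.4748, 0.0112, 0.2407]
tool_rot: [-3.141, 0.001, 0.843]
force: [-0.2, 0.6, 0.3]
grip_width: 0.0853
finger_force: 0.0
```

Run:
```python
from h import *
o=observe(); print(o["clock"],o["position"].round(4),o["tool_rot"].round(3),o["qpos"].round(2))
im=[grab_frame(n) for n in("scene","side")]; P=[camera_params(n) for n in("scene","side")]
for n,a in zip(("scene","side"),im): cv2.imwrite(f"pics/{n}5.png",a)
for nm,X,zt in (("navy",[.578,.1065],.175),("white",[.611,-.025],.168)):
    r=[]
    for a,p in zip(im,P):
        c=proj(p,[*X,zt]); r.append([b for b in blobs(a,(0,130,70),(8,255,255),15) if np.hypot(*(np.array(b[1])-c))<12]); print(nm,c.round(1),r[-1])
    if r[0] and r[1]: print(two(P[0],r[0][0][1],P[1],r[1][0][1]))
p=camera_params("wrist"); im=grab_frame("wrist"); cv2.imwrite("pics/w4.png",im)
print("dial expected px",proj(p,[.476,.0115,.104]), proj(p,[.476,.0115,.07]))
# red line on the dial, by PCA
h=cv2.cvtColor(im,cv2.COLOR_BGR2HSV); m=cv2.inRange(h,np.array([0,110,60]),np.array([8,255,255]))|cv2.inRange(h,np.array([172,110,60]),np.array([180,255,255]))
n,l,s,c=cv2.connectedComponentsWithStats(m)
for i in range(1,n):
    if s[i][4]>25:
        ys,xs=np.where(l==i); q=np.array([onz(p,(x,y),.104)[:2] for x,y in zip(xs,ys)]); C=np.cov(q.T); w,v=np.linalg.eigh(C); 
        print(s[i],q.mean(0).round(4),"yaw",np.arctan2(v[1,1],v[0,1]).round(3),"len",np.ptp(q@v[:,1]).round(4))
```

```text
13.1 [0.4748 0.0112 0.2407] [-3.141e+00  1.000e-03  8.430e-01] [-0.17  0.27  0.02  1.97 -0.01  0.9  -0.87]
navy [259.8 198.7] [([258, 190, 10, 17, 142], [262.1, 198.6])]
navy [285.6 186.2] [([283, 180, 7, 14, 85], [286.3, 186.8])]
(array([0.57574222, 0.1001164 , 0.17473709]), np.float64(0.0015275274352492126))
white [290.  176.5] [([286, 170, 10, 13, 108], [290.3, 176.4])]
white [316.1 198.7] [([312, 194, 9, 10, 82], [316.3, 198.7])]
(array([ 0.61083516, -0.0258849 ,  0.16815314]), np.float64(0.00038877317117129277))
dial expected px [282.89127642 195.72973176] [282.90042153 186.30333309]
[288   0  53  23 878] [0.5822 0.0982] yaw 2.42 len 0.0363
[393  89  14  45 235] [0.585  0.0007] yaw -2.405 len 0.0326
[ 459   91   77   56 3468] [ 0.6377 -0.0519] yaw 2.346 len 0.0588
[283 174   2  21  39] [0.4824 0.018 ] yaw 0.852 len 0.0164
```

The dial agrees with expectations: yaw 0.85, axis near (0.475, 0.011). The navy cap reads about 6 mm off towards −y, too near the 8 mm limit. I'll re-grip it with the fingers closing along y, lift slightly, shift and set it down again.

Call:
{"api": "send_rows", "payload": {"increments": [[[135, 17, 0], [0, 0, 8], 1], [[135, 17, 0], [0, 0, 16], 1], [[135, 17, 0], [0, 0, 24], 1], [[135, 17, 0], [0, 0, 32], 1], [[135, 17, 0], [0, 0, 40], 1], [[135, 17, 0], [0, 0, 48.3], 1], [[135, 17, 0], [0, 0, 48.3], 1], [[135, 17, 0], [0, 0, 48.3], 1]]}}

```text
clock: 14.05
position: [0.5779, 0.1001, 0.2411]
tool_rot: [3.141, 0.0, 0.0]
force: [0.1, -0.2, 0.2]
grip_width: 0.0854
finger_force: 0.0
```

Run:
```python
from h import *
o=observe(); print(o["clock"],o["position"].round(4),o["tool_rot"].round(3),o["qpos"].round(2))
p=camera_params("wrist"); im=grab_frame("wrist"); cv2.imwrite("pics/w5.png",im); E=np.array(p["extrinsics"]); print((-E[:3,:3].T@E[:3,3]).round(4),E[0,:3].round(2))
for b in blobs(im,(0,130,70),(8,255,255),100):print(b,onz(p,b[1],.185).round(4), onz(p,(b[0][0]+b[0][2]/2,b[1][1]),.185).round(4))
h=cv2.cvtColor(im,cv2.COLOR_BGR2HSV); m=cv2.inRange(h,np.array([105,80,15]),np.array([135,255,255]))
for c in cv2.findContours(m,cv2.RETR_EXTERNAL,cv2.CHAIN_APPROX_NONE)[0]:
    if cv2.contourArea(c)>300: x,y,w,hh=cv2.boundingRect(c); print("navy",x,y,w,hh,"L/R at .056",onz(p,(x,y+hh/2),.056).round(4),onz(p,(x+w,y+hh/2),.056).round(4))
```

```text
14.05 [0.5779 0.1001 0.2411] [3.141 0.    0.   ] [-0.41  0.46  0.19  1.7  -0.1   0.99 -1.75]
[0.6514 0.1    0.3838] [ 0. -1. -0.]
([35, 8, 25, 73, 206], [44.8, 43.0]) [0.6808 0.222  0.185 ] [0.6808 0.2206 0.185 ]
([90, 23, 29, 112, 2357], [105.0, 75.6]) [0.6652 0.1934 0.185 ] [0.6652 0.1937 0.185 ]
([51, 81, 11, 57, 127], [58.7, 110.5]) [0.6475 0.2209 0.185 ] [0.6475 0.2221 0.185 ]
([453, 141, 72, 55, 2955], [488.5, 168.3]) [ 0.6161 -0.016   0.185 ] [ 0.6161 -0.0163  0.185 ]
([262, 194, 46, 64, 2111], [285.1, 225.2]) [0.5821 0.0987 0.185 ] [0.5821 0.0988 0.185 ]
navy 232 138 93 88 L/R at .056 [0.5801 0.1479 0.056 ] [0.5802 0.0604 0.056 ]
navy 0 0 124 155 L/R at .056 [0.6725 0.3452 0.056 ] [0.6725 0.2377 0.056 ]
```

Call:
{"api": "send_rows", "payload": {"increments": [[[0, 1, 40], [0, 0, 0], 1], [[0, 1, 70], [0, 0, 0], 1], [[0, 1, 86], [0, 0, 0], 1], [[0, 1, 86], [0, 0, 0], 1], [[0, 1, 86], [0, 0, 0], -1], [[0, 1, 86], [0, 0, 0], -1], [[0, 1, 86], [0, 0, 0], -1], [[0, 1, 86], [0, 0, 0], -1], [[0, 1, 86], [0, 0, 0], -1], [[0, 1, 86], [0, 0, 0], -1]], "newtons": 50}}

```text
clock: 15.1
position: [0.5786, 0.0992, 0.1565]
tool_rot: [-3.141, -0.002, -0.005]
force: [-0.6, -0.7, 10.3]
grip_width: 0.0281
finger_force: 49.0
```

Call:
{"api": "send_rows", "payload": {"increments": [[[0, 0, -4], [0, 0, 0], -1], [[0, 0, -8], [0, 0, 0], -1], [[0, 0, -8], [0, 0, 0], -1], [[0, -3, -8], [0, 0, 0], -1], [[0, -6, -8], [0, 0, 0], -1], [[0, -6, -8], [0, 0, 0], -1], [[0, -6, -4], [0, 0, 0], -1], [[0, -6, 0], [0, 0, 0], -1], [[0, -6, 1], [0, 0, 0], -1], [[0, -6, 1], [0, 0, 0], -1]]}}

```text
clock: 16.1
position: [0.5799, 0.1049, 0.1565]
tool_rot: [-3.14, -0.005, -0.006]
force: [-3.0, -1.3, 30.0]
grip_width: 0.0278
finger_force: 53.6
```

Call:
{"api": "send_rows", "payload": {"increments": [[[0, 0, -1], [0, 0, 0], -1], [[0, 0, -1], [0, 0, 0], 1], [[0, 0, -1], [0, 0, 0], 1], [[0, 0, -1], [0, 0, 0], 1], [[0, 0, -1], [0, 0, 0], 1], [[0, 0, -30], [0, 0, 0], 1], [[0, 0, -70], [0, 0, 0], 1], [[0, 0, -88], [0, 0, 0], 1], [[0, 0, -88], [0, 0, 0], 1]]}}

```text
clock: 17.0
position: [0.5791, 0.1051, 0.2448]
tool_rot: [-3.14, -0.004, -0.005]
force: [0.1, -1.0, -0.3]
grip_width: 0.0852
finger_force: 0.0
```

Run:
```python
from h import *
o=observe(); print(o["clock"],o["position"].round(4),o["tool_rot"].round(3))
p=camera_params("wrist"); im=grab_frame("wrist"); cv2.imwrite("pics/w6.png",im)
for b in blobs(im,(0,130,70),(8,255,255),1500):print(b,onz(p,b[1],.185).round(4))
h=cv2.cvtColor(im,cv2.COLOR_BGR2HSV); m=cv2.inRange(h,np.array([105,80,15]),np.array([135,255,255]))
for c in cv2.findContours(m,cv2.RETR_EXTERNAL,cv2.CHAIN_APPROX_NONE)[0]:
    if cv2.contourArea(c)>1000: x,y,w,hh=cv2.boundingRect(c); print("navy",x,y,w,hh,onz(p,(x,y+hh/2),.056).round(4),onz(p,(x+w,y+hh/2),.056).round(4), "back edge",onz(p,(x+w/2,y),.056).round(4))
im=[grab_frame(n) for n in("scene","side")]; P=[camera_params(n) for n in("scene","side")]; r=[]
for a,p in zip(im,P):
    c=proj(p,[.578,.1055,.175]); q=[b for b in blobs(a,(0,130,70),(8,255,255),15) if np.hypot(*(np.array(b[1])-c))<12]; r.append(q); print(c,q)
if r[0] and r[1]: print(two(P[0],r[0][0][1],P[1],r[1][0][1]))
```

```text
17.0 [0.5791 0.1051 0.2448] [-3.14  -0.004 -0.005]
([99, 28, 28, 110, 2181], [113.0, 79.6]) [0.6654 0.196  0.185 ]
([458, 142, 71, 54, 2884], [492.8, 168.5]) [ 0.6161 -0.0158  0.185 ]
([262, 196, 45, 62, 1940], [285.2, 226.7]) [0.5813 0.1037 0.185 ]
navy 238 140 92 83 [0.5821 0.148  0.056 ] [0.5816 0.0605 0.056 ] back edge [0.6208 0.1041 0.056 ]
navy 0 0 131 158 [0.675  0.3536 0.056 ] [0.6744 0.2383 0.056 ] back edge [0.7364 0.2849 0.056 ]
[260.08673033 198.58186392] [([256, 191, 10, 17, 141], [260.5, 199.3])]
[285.7869845  186.24860329] [([282, 181, 7, 13, 69], [285.1, 187.7])]
(array([0.57605816, 0.10503659, 0.17121904]), np.float64(0.0029087020671024486))
```

The navy bottle is now centred (cap y about 0.104, collar centre 0.104). Next, the dial.

Call:
{"api": "send_rows", "payload": {"increments": [[[-104, 95, 0], [0, 0, -8], 1], [[-104, 95, 0], [0, 0, -16], 1], [[-104, 95, 0], [0, 0, -24], 1], [[-104, 95, 0], [0, 0, -32], 1], [[-104, 95, 0], [0, 0, -40], 1], [[-104, 95, 0], [0, 0, -48.7], 1], [[-104, 95, 0], [0, 0, -48.7], 1], [[-104, 95, 0], [0, 0, -48.7], 1]]}}

```text
clock: 17.95
position: [0.4732, 0.0103, 0.2416]
tool_rot: [-3.141, 0.001, 0.84]
force: [0.3, -0.4, 0.3]
grip_width: 0.0854
finger_force: 0.0
```

Call:
{"api": "send_rows", "payload": {"increments": [[[1, 1, 45], [0, 0, 0], 1], [[1, 1, 90], [0, 0, 0], 1], [[1, 1, 130], [0, 0, 0], 1], [[1, 1, 150], [0, 0, 0], 1], [[1, 1, 165], [0, 0, 0], 1], [[1, 1, 165], [0, 0, 0], 1], [[1, 1, 165], [0, 0, 0], 1]], "newtons": 50}}

```text
clock: 18.65
position: [0.4748, 0.0105, 0.0774]
tool_rot: [-3.141, 0.001, 0.843]
force: [-0.2, 0.3, 0.4]
grip_width: 0.0856
finger_force: 0.0
```

Call:
{"api": "send_rows", "payload": {"increments": [[[0, 0, 0], [0, 0, 0], -1], [[0, 0, 0], [0, 0, 0], -1], [[0, 0, 0], [0, 0, 0], -1], [[0, 0, 0], [0, 0, 0], -1], [[0, 0, 0], [0, 0, 0], -1], [[0, 0, 0], [0, 0, 0], -1], [[0, 0, 0], [0, 0, 0], -1], [[0, 0, 0], [0, 0, 0], -1]]}}

```text
clock: 19.45
position: [0.475, 0.0106, 0.0776]
tool_rot: [3.141, -0.0, 0.845]
force: [-1.6, 0.3, 8.1]
grip_width: 0.0134
finger_force: 51.4
```

Call:
{"api": "send_rows", "payload": {"increments": [[[0, 0, 0], [0, 0, 6], -1], [[0, 0, 0], [0, 0, 12], -1], [[0, 0, 0], [0, 0, 18], -1], [[0, 0, 0], [0, 0, 24], -1], [[0, 0, 0], [0, 0, 30], -1], [[0, 0, 0], [0, 0, 35], -1]], "newtons": 60}}

```text
clock: 20.05
position: [0.4756, 0.0095, 0.0777]
tool_rot: [3.14, -0.001, 0.229]
force: [3.1, -8.6, 3.4]
grip_width: 0.0128
finger_force: 59.7
```

Call:
{"api": "send_rows", "payload": {"increments": [[[0, 0, 0], [0, 0, 6], -1], [[0, 0, 0], [0, 0, 12], -1], [[0, 0, 0], [0, 0, 18], -1], [[0, 0, 0], [0, 0, 24], -1], [[0, 0, 0], [0, 0, 30], -1], [[0, 0, 0], [0, 0, 34], -1], [[0, 0, 0], [0, 0, 34], -1], [[0, 0, 0], [0, 0, 34], -1]]}}

```text
clock: 20.85
position: [0.4756, 0.0082, 0.0777]
tool_rot: [3.14, -0.003, -0.362]
force: [2.7, -16.6, 5.0]
grip_width: 0.013
finger_force: 60.1
```

Run:
```python
from h import *
o=observe(); print(o["clock"],o["position"].round(4),o["tool_rot"].round(3),o["moment"].round(2),o["qpos"].round(2),o["finger_force"])
p=camera_params("wrist"); im=grab_frame("wrist"); cv2.imwrite("pics/w7.png",im)
h=cv2.cvtColor(im,cv2.COLOR_BGR2HSV); m=cv2.inRange(h,np.array([0,110,60]),np.array([8,255,255]))|cv2.inRange(h,np.array([172,110,60]),np.array([180,255,255]))
n,l,s,c=cv2.connectedComponentsWithStats(m)
for i in range(1,n):
    if s[i][4]>20:
        ys,xs=np.where(l==i); q=np.array([onz(p,(x,y),.104)[:2] for x,y in zip(xs,ys)]); w,v=np.linalg.eigh(np.cov(q.T)); a=v[:,1]*np.sign(v[0,1])
        print(s[i],q.mean(0).round(4),"yaw",np.arctan2(a[1],a[0]).round(3),"len",np.ptp(q@a).round(4))
im=[grab_frame(n) for n in("scene","side")]; P=[camera_params(n) for n in("scene","side")]
for X in ([.578,.1045,.175],[.611,-.025,.168]):
  for a,p in zip(im,P):
    c=proj(p,X); print(c.round(1),[b for b in blobs(a,(0,130,70),(8,255,255),15) if np.hypot(*(np.array(b[1])-c))<12])
```

```text
20.85 [0.4756 0.0082 0.0777] [ 3.14e+00 -3.00e-03 -3.62e-01] [-3.75 -0.45  0.21] [-0.41  0.57  0.35  2.12 -0.39  0.51 -1.7 ] 60.10942876338959
[241   0  33  14 303] [ 0.5722 -0.0212] yaw 1.015 len 0.0097
[   7   65   84   95 2530] [0.5684 0.0495] yaw 0.146 len 0.0343
[  0 117  24  55 296] [0.563  0.0689] yaw -0.15 len 0.0175
[281 259   6  44 263] [0.4864 0.0042] yaw -0.36 len 0.0173
[260.4 198.4] [([256, 191, 11, 17, 141], [260.6, 199.4])]
[286.  186.3] []
[290.  176.5] [([285, 170, 7, 13, 57], [288.3, 176.5])]
[316.1 198.7] [([311, 193, 11, 11, 91], [316.3, 198.3])]
```

The pointer now sits at yaw −0.36, so the dial has turned 1.21 rad. The caps haven't moved in any view where they're visible. I hold, then hand in.

Call:
{"api": "send_rows", "payload": {"increments": [[[0, 0, 0], [0, 0, 0], -1], [[0, 0, 0], [0, 0, 0], -1], [[0, 0, 0], [0, 0, 0], -1], [[0, 0, 0], [0, 0, 0], -1], [[0, 0, 0], [0, 0, 0], -1], [[0, 0, 0], [0, 0, 0], -1], [[0, 0, 0], [0, 0, 0], -1], [[0, 0, 0], [0, 0, 0], -1]]}}

```text
clock: 21.8
position: [0.4756, 0.0082, 0.0777]
tool_rot: [3.14, -0.003, -0.362]
force: [2.3, -16.8, 4.8]
grip_width: 0.0128
finger_force: 60.1
```

```bash
python3 -c "
from workcell import *
o=observe(); print(o['clock'],o['tool_rot'],o['finger_force'],o['force']); print(job_done())"
```

```text
21.8 [ 3.14002309e+00 -2.58991301e-03 -3.61586198e-01] 60.085898637771606 [  2.25507088 -16.81269335   4.81073973]
the job is handed in; nothing more can be done
None
```

I handed the job in at 21.8 s with both bottles standing in their wells and the dial held at the third click (about 1.21 rad by the camera, 60 N grip); no verdict was returned.

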